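Let the neck rest out by one hole

TASK

Let the telescoping neck rest on the luthier's bench out by one hole: press the orange spring button in, push the sleeve outwards (the way the padded fork points away from the blue post) and stop when the button has popped up in the next hole. Leave the bottle, the tin, the cork block and the screwdriver near it where they are, and take the hand away at the end.

Things in the scene. Friction and masses are not known exactly. Their poses are not given: they have to be found in the camera images.
- neck_rest: Fixed neck rest: plywood board (170 x 400 x 12 mm, screwed down); a blue post at one end holds a level steel tube, over which an aluminium sleeve slides. Origin: on the table straight under the button; y axis: outward, from the blue post to the fork, the way the sleeve is to slide; z up. Post: near face 130 mm inward of the button, 68 mm high.
- button_crown (a point): Top of the orange button, a 20 mm dome on the fixed inner tube (it does not travel with the sleeve), standing 8.5 mm out of the sleeve's hole, 72.5 mm above the table. Spring 3 N at rest, 6 N when flush. Pressed flush by a fingertip over the hole, it slips under the wall as the sleeve is pushed (5 to 15 N) and pops up by itself in the next hole, locking the sleeve. Not pressed, it jams.
- ledge (a point): Mid upper edge of the inner face of the blue cross ledge beside the outermost hole; 12 mm above the sleeve's top and, at the start, 13 mm outward of the button's axis. It moves with the sleeve. Each hole has one (4 mm thick, 38 mm wide). A fingertip that presses the button in can push the sleeve outward by this face. Clear space from this face inward to the next ledge: 44 mm.
- next_hole (a point): Centre of the next hole (22 mm wide) in the sleeve's top, level with its surface; moves with the sleeve. Sleeve: 38 mm wide, flat top 64 mm above the table, top wall 3 mm thick, three holes in a row 48 mm apart. At the start the button stands in the outermost; this one is 48 mm inward of it. The locked sleeve has 1 mm of play either way.
- fork (a point): Middle of the padded fork's seat on the outer end of the sleeve, 129 mm outward of the outermost hole, 109 mm above the table; the fork is 94 mm wide across the sleeve, 24 mm along it, and its horns reach 131 mm above the table. Moves with the sleeve.
- sleeve (a joint): Position of the sleeve in m: 0 at the start (button in the outermost hole), grows outward; 0.048 is the next hole, 0.096 the last one. About 2 N of friction; it stays where it is left.
- button (a joint): How far the button is pressed in, in m: 0 fully up, 0.0085 flush with the sleeve's top, about 0.0115 while it rides under the wall, 0.0125 at its stop.
- sanding_block: Bystander, to be left alone: the 32 x 70 x 26 mm cork block lying on the board beside the sleeve. Origin: the centre of its underside.
- nut_driver: Bystander, to be left alone: the 130 mm screwdriver lying on the board on the other side of the sleeve. Origin: the centre of its underside.
- glue: Bystander, to be left alone: the 44 mm wide, 130 mm tall white glue bottle with an orange cap. Origin: the centre of its underside.
- wax_tin: Bystander, to be left alone: the 70 mm wide, 75 mm tall tin with a red band. Origin: the centre of its underside.

How it is judged:
On the way:
1. the button is pressed in while the sleeve is still at its first hole (value of joint button above 0.0065 m and value of joint sleeve below 0.006 m), for 0.02 s.
At the end, for the whole second after the job is handed in: The sleeve stands at the next hole (48 mm out, within 2.5 mm), at rest, with the button popped up through that hole (pressed in by less than 2.5 mm) (value of joint sleeve between 0.0455 and 0.0505 m and value of joint button below 0.0025 m and velocity of joint sleeve between -0.005 and 0.005 m/s); the robot touches nothing.
It fails at once if a bystander (block, screwdriver, bottle or tin) pushed more than 30 mm from its place (distance of any of sanding_block, nut_driver, glue, wax_tin from where it was at the start of the episode above 0.03 m).
It also fails if it takes over 32 s, if anything falls off the work surface, if the arm or the gripper's body presses on something with over 40 N, if the wrist force passes 120 N, or if a joint passes its speed limit or range.

ROBOT

A 6-joint arm with a two-finger parallel gripper is mounted at the origin on the work surface. World frame = base frame: x ahead of the robot, y to its left, z up, the work surface at z = 0. Lengths are in m, angles in rad, forces in N, time in s.
With the tool pointing down it reaches from about 0.375 to 0.925 m from the base axis. Payload 5.7 kg.
Tool frame: the origin (TCP) lies on the mounting face of the last link; the fingertips stand 182 mm ahead of it and the grasp point (between the pads) lies 163 mm ahead of it; x points along the fingers, y is the direction in which the jaws open and shut, and the axes are right-handed (so a half turn about x gives the same grasp; the last joint's range is limited). The gripper opens to 88 mm and grips with 3 to 60 N. Pads are 20 mm wide; open, the fingers measure 115 mm over their backs; the gripper's body (75 mm by 178 mm) begins 61 mm behind the grasp point.
Start: joints at [1.208, 0.359, 1.51, -0, 1.272, -0.115], TCP at [0.147, 0.582, 0.405] pointing down, gripper open.
Joint ranges: [-2.97, 2.97], [-1.01, 2.36], [0.21, 2.38], [-0.96, 4.11], [0.2, 2.71], [-2.98, 2.98]. Speed limits (rad/s): [2.39, 2.39, 3.14, 3.14, 3.14, 3.14].

INTERFACE

Orientations are given as a unit quaternion [w, x, y, z].
In Python, from bench import manip gives the robot as it stands.
- The arm moves only by the shell command python3 -m crank 'ROWS' [FORCE]. ROWS is JSON, a list that holds one entry, the list of rows, each a list of 5 numbers: the shift along the world's x, y, z each as a share of 100 mm, from -1 to 1, then the turn about the world's z as a share of 180 degrees, from -1 to 1, then the finger opening in mm, from 0 to 87.8. A call has exactly 5 rows; each row is the pose to reach, as a shift and turn from the pose commanded when the call began, turning the shorter way round; what a row does not reach only later rows make up. A row lasts 1/12 s, in which the tool goes at most 41.7 mm and 7.16 degrees, less where a joint would pass 70% of its speed; a pose out of reach is approached as far as the arm can. A call with a number of a shift or a turn outside -1 to 1 is refused whole. A call with a gripper value outside its range is refused whole. The fingers move at their own pace and stop on an object; FORCE is the grip in N (left out, the last holds). Time passes only in rows, so rows that repeat a pose let the fingers close, or fill a call up. It gives the time, the measured TCP pose, the force and the opening at its end, in the units of the state.
- manip.sense(): the state, without advancing time (a new reading comes with each control period).
- manip.snapshot(name): name is "side" or "top"; returns a dict with "color" (384x512x3 uint8, red, green, blue), "fx", "fy", "cx", "cy" (pixels), "k1" (the pictures are not rectified: a ray, as slopes to the right and down, at radius r is drawn at 1 + k1 r^2 times it, then the intrinsics apply), "T" (4x4, takes a point from camera to world coordinates). Camera axes: x right, y up, looking along -z (the intrinsics and any distortion apply to the point x, -y, -z); pixel columns grow to the right and rows downward; lengths in m; the calibration is good to about 2 mm. A picture is of the moment at which its call begins. There is no depth.
- manip.hand_in(): hands the job in, once; it reports no verdict.
Trained networks look in a picture, given as the dict that the camera call returned (one of the last four; its "shot" number tells which), for a name from the list of things; names that differ only in an ending like _2 or _b are one class to them, and where a whole thing is asked for, a point or a joint stands for the part that bears it (a point fixed in the world has none). Each returns a list of dicts, best first, with "score" (0 to 1); they miss things now and then, are a little off and sometimes report something else, mostly with a low value. They report only what shows in the picture. A call takes as long as a camera call.
- manip.regions_of(picture, name): "mask" (384x512 bool, what is visible of it) and "extent" ([left, top, width, height] in pixels, round what is visible of it).
- manip.tip_of(picture, name): "at" ([column, row] in pixels: a listed point, or the origin of a listed thing).
The state is a dict: "time_s": time; "qpos": joint angles; "joint_vel": joint speeds; "joint_torque": joint torques, N m; "tcp_pos": TCP position; "tool_rot": TCP orientation; "force": force on the tool from outside, world axes, zero at the start; "ft_torque": the same for the moment, N m; "grip_width": opening from 0.0 (shut) to 1.0 (fully open).
Only numpy, scipy, OpenCV 4.12 (cv2) and the standard library are available. Lean on these libraries where they do the work, as an engineer would, in place of code of your own. Each camera call takes 0.05 s, during which the arm holds its last target.

## Working session

There is one attempt and no reset: what is moved stays moved. The work goes in short steps, Python scripts to look and compute and a shell command to move; the robot and the scene stay as the last step left them, time stands still between calls to the robot, and variables do not carry over. Pictures are saved under pics/ and viewed, and the job is handed in when it is done.

```bash
mkdir -p pics
cat > h.py <<'E'
import numpy as np, cv2
from bench import manip
def ray(p,uv):
    d=np.array([(uv[0]-p['cx'])/p['fx'],(uv[1]-p['cy'])/p['fy']]); s=d.copy()
    for _ in range(20): s=d/(1+p['k1']*(s@s))
    T=np.array(p['T']); return T[:3,3],T[:3,:3]@np.array([s[0],-s[1],-1])
def atz(p,uv,z):
    o,d=ray(p,uv); return o+d*(z-o[2])/d[2]
def proj(p,P):
    T=np.array(p['T']); c=T[:3,:3].T@(np.array(P)-T[:3,3]); s=np.array([c[0],-c[1]])/-c[2]
    s=s*(1+p['k1']*(s@s)); return [s[0]*p['fx']+p['cx'],s[1]*p['fy']+p['cy']]
def tri(p1,u1,p2,u2):
    A=np.zeros((3,3));b=np.zeros(3)
    for p,u in((p1,u1),(p2,u2)):
        o,d=ray(p,u);d=d/np.linalg.norm(d);M=np.eye(3)-np.outer(d,d);A+=M;b+=M@o
    return np.linalg.solve(A,b)
E
python3 - <<'E'
from h import *
np.set_printoptions(precision=4,suppress=True)
ps={n:manip.snapshot(n) for n in('side','top')}
Z=dict(button_crown=.0725,ledge=.076,next_hole=.064,fork=.109,neck_rest=0,sanding_block=.012,nut_driver=.012,glue=0,wax_tin=0)
for n,p in ps.items():
    cv2.imwrite(f'pics/{n}0.png',p['color'][:,:,::-1]); print(n,p['T'][:3,3] if hasattr(p['T'],'shape') else p['T'])
    for k,z in Z.items():
        for r in manip.tip_of(p,k)[:2]: print(k,r['score'],r['at'],atz(p,r['at'],z))
s=manip.sense();print(s['tcp_pos'],s['tool_rot'],s['force'],s['grip_width'],s['time_s'])
E
```

```text
side [0.4839 0.7397 0.9952]
button_crown 0.6 [248.2, 184.5] [ 0.5481 -0.0545  0.0725]
ledge 0.6 [246.3, 185.7] [ 0.5524 -0.0469  0.076 ]
next_hole 0.92 [256.0, 173.9] [ 0.5308 -0.1019  0.064 ]
fork 0.58 [217.7, 207.4] [0.6132 0.0572 0.109 ]
sanding_block 0.64 [209.1, 219.5] [0.6448 0.0248 0.012 ]
nut_driver 0.51 [283.8, 192.0] [ 0.4509 -0.0881  0.012 ]
glue 0.68 [238.9, 363.2] [0.5292 0.3874 0.    ]
wax_tin 0.66 [262.6, 121.6] [ 0.5299 -0.3887  0.    ]
top [ 0.3028 -0.0086  1.2131]
button_crown 0.56 [274.1, 195.8] [ 0.5547 -0.0581  0.0725]
ledge 0.75 [271.2, 195.9] [ 0.5535 -0.0499  0.076 ]
next_hole 0.55 [289.5, 203.8] [ 0.5347 -0.1014  0.064 ]
fork 0.81 [233.5, 171.8] [0.6111 0.0543 0.109 ]
neck_rest 0.62 [272.4, 203.5] [ 0.5475 -0.0564  0.    ]
sanding_block 0.77 [253.6, 169.3] [0.6471 0.0007 0.012 ]
nut_driver 0.57 [282.9, 233.8] [ 0.4574 -0.0869  0.012 ]
glue 0.62 [119.8, 203.6] [0.5382 0.3922 0.    ]
glue 0.46 [273.7, 197.7] [ 0.565  -0.0601  0.    ]
wax_tin 0.87 [392.1, 214.6] [ 0.5212 -0.4083  0.    ]
[0.1472 0.5817 0.4046] [ 0.7017  0.0873  0.7017 -0.0874] [ 1.4626  0.1626 -0.2571] 1.001489197524791 1.0
```

Run:
```python
import cv2
a=cv2.imread('pics/side0.png')
cv2.imwrite('pics/s0z.png',cv2.resize(a[130:260,160:340],None,fx=4,fy=4,interpolation=2))
a=cv2.imread('pics/top0.png')
cv2.imwrite('pics/t0z.png',cv2.resize(a[140:270,190:360],None,fx=4,fy=4,interpolation=2))
```

```text
(no output)
```

View pics/s0z.png

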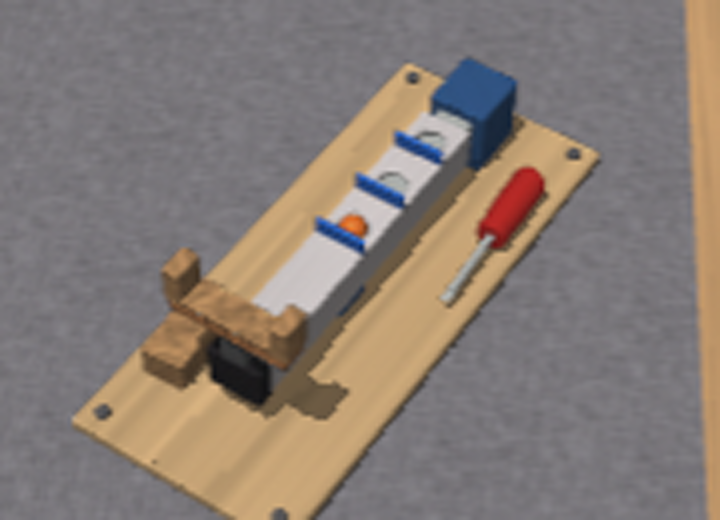

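View pics/t0z.png

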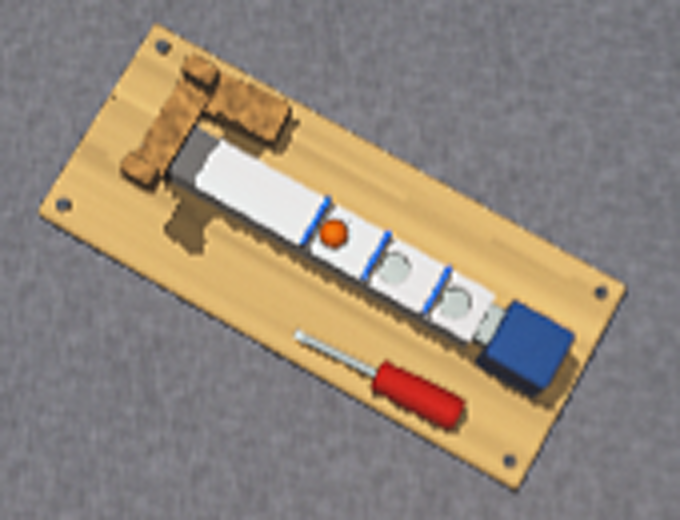

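View pics/side0.png

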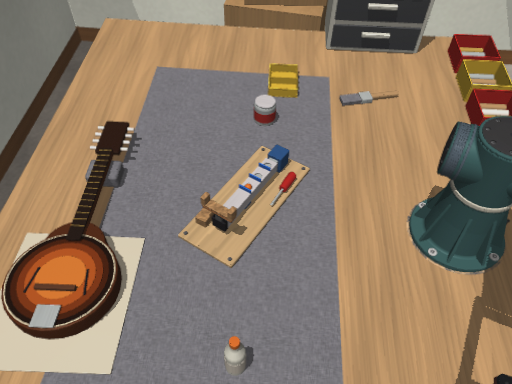

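The side view shows the orange button near (248,187) and the top view near (273.5,198.5). The three ledges are blue and the fork lies at the outer end. I'll refine these with colour blobs and work out the tool angle.

Run:
```python
from h import *
from scipy.spatial.transform import Rotation as R
np.set_printoptions(precision=4,suppress=True)
u={}
ps={}
for n,box in(('side',(235,170,262,200)),('top',(262,185,288,212))):
    p=ps[n]=manip.snapshot(n)
    hsv=cv2.cvtColor(p['color'],cv2.COLOR_RGB2HSV)
    m=cv2.inRange(hsv,(4,170,120),(18,255,255)); k=np.zeros_like(m); k[box[1]:box[3],box[0]:box[2]]=1; m*=k
    ys,xs=np.nonzero(m); u[n]=(xs.mean(),ys.mean()); print(n,len(xs),u[n],atz(p,u[n],.068),xs.min(),xs.max(),ys.min(),ys.max())
    for nm,mm in(('blue',cv2.inRange(hsv,(100,140,60),(130,255,255))),):
        c,l,st,ce=cv2.connectedComponentsWithStats(mm)
        for i in range(1,c):
            if st[i,4]>8 and 225<ce[i][0]<340 and 140<ce[i][1]<240: print(' blue',st[i],ce[i],atz(p,ce[i],.071))
print('tri',tri(ps['side'],u['side'],ps['top'],u['top']))
s=manip.sense(); q=s['tool_rot']; M=R.from_quat([q[1],q[2],q[3],q[0]]).as_matrix(); print(M, np.degrees(np.arctan2(M[1,1],M[0,1])))
print(manip.sense()['time_s'])
```

```text
side 20 (np.float64(248.1), np.float64(185.85)) [ 0.5482 -0.0536  0.068 ] 245 250 184 188
 blue [269 145  20  27 231] [278.5974 154.4848] [ 0.4726 -0.1748  0.071 ]
 blue [259 163  11   8  34] [263.8824 166.2647] [ 0.5109 -0.1257  0.071 ]
 blue [250 174  11   8  38] [255.  177.5] [ 0.5321 -0.0823  0.071 ]
 blue [240 185  11   8  37] [244.8919 188.4865] [ 0.5557 -0.0412  0.071 ]
top 34 (np.float64(272.9117647058824), np.float64(197.7941176470588)) [ 0.55  -0.055  0.068] 270 276 195 201
 blue [265 190   7  11  16] [268.25  195.125] [ 0.5567 -0.0419  0.071 ]
 blue [281 198   7  12  16] [283.625 203.25 ] [ 0.5345 -0.0846  0.071 ]
 blue [296 207   7  11  15] [299.     211.6667] [ 0.5118 -0.127   0.071 ]
 blue [312 216  21  21 262] [321.8435 225.7748] [ 0.4738 -0.1895  0.071 ]
tri [ 0.5492 -0.0549  0.0669]
[[-0.      0.2453  0.9694]
 [-0.0001  0.9694 -0.2453]
 [-1.     -0.0001  0.    ]] 75.80108197978235
1.1
```

Ledge midpoints and the triangulated button agree: button at (0.549,-0.055), with outward direction (0.467,0.884). The jaws should go across the sleeve, so I turn −103.6° in total. I'll travel high with the fingers shut.

```bash
python3 -m crank '[[[0.2,-0.16,0,-0.032,40],[0.4,-0.32,0,-0.064,0],[0.6,-0.48,0,-0.096,0],[0.8,-0.64,0,-0.128,0],[1,-0.8,0,-0.16,0]]]' 10
python3 -m crank '[[[0.2,-0.2,0,-0.032,0],[0.4,-0.4,0,-0.064,0],[0.6,-0.6,0,-0.096,0],[0.8,-0.8,0,-0.128,0],[1,-1,0,-0.16,0]]]'
python3 -m crank '[[[0.2,-0.2,0,-0.032,0],[0.4,-0.4,0,-0.064,0],[0.6,-0.6,0,-0.096,0],[0.8,-0.8,0,-0.128,0],[1,-1,0,-0.16,0]]]'
python3 -m crank '[[[0.1,-0.2,0,-0.03,0],[0.2,-0.4,0,-0.06,0],[0.3,-0.6,0,-0.08,0],[0.4,-0.8,0,-0.0956,0],[0.5,-1,0,-0.0956,0]]]'
python3 -m crank '[[[0.1,-0.2,0,0,0],[0.2,-0.4,0,0,0],[0.3,-0.6,0,0,0],[0.4,-0.8,0,0,0],[0.5,-1,0,0,0]]]'
```

```text
time_s: 1.52
tcp_pos: [0.2479, 0.5009, 0.4047]
tool_rot: [0.657, 0.261, 0.657, -0.261]
force: [-0.1, 0.5, 0.3]
grip_width: 0.662
time_s: 1.93
tcp_pos: [0.3479, 0.4006, 0.4048]
tool_rot: [0.572, 0.416, 0.572, -0.416]
force: [1.3, -0.1, 0.5]
grip_width: 0.277
time_s: 2.35
tcp_pos: [0.448, 0.3005, 0.4048]
tool_rot: [0.45, 0.545, 0.45, -0.545]
force: [0.3, -0.2, -0.2]
grip_width: 0.01
time_s: 2.77
tcp_pos: [0.4976, 0.2006, 0.4047]
tool_rot: [0.364, 0.606, 0.364, -0.606]
force: [0.1, -0.5, -0.0]
grip_width: 0.007
time_s: 3.18
tcp_pos: [0.5475, 0.1006, 0.4047]
tool_rot: [0.365, 0.606, 0.365, -0.605]
force: [0.0, -0.8, 0.2]
grip_width: 0.004
```

```bash
python3 -m crank '[[[0,-0.2,0,0,0],[0,-0.4,0,0,0],[0,-0.6,0,0,0],[0,-0.8,0,0,0],[0.01,-1,0,0,0]]]'
python3 -m crank '[[[0,-0.2,-0.2,0,0],[0,-0.4,-0.4,0,0],[0,-0.56,-0.6,0,0],[0,-0.56,-0.8,0,0],[0,-0.56,-1,0,0]]]'
python3 -m crank '[[[0,0,-0.1,0,0],[0,0,-0.2,0,0],[0,0,-0.25,0,0],[0,0,-0.28,0,0],[0,0,-0.28,0,0]]]'
python3 - <<'E'
from h import *
s=manip.sense();print(s['tcp_pos'],s['force'])
for n,b in(('side',(130,260,160,340)),('top',(140,270,190,360))):
    p=manip.snapshot(n); t=np.array(s['tcp_pos']); a=p['color'][:,:,::-1].copy()
    print(n,proj(p,t-[0,0,.182]), proj(p,[.5492,-.0548,.0725]))
    cv2.imwrite(f'pics/{n}1.png',cv2.resize(a[b[0]:b[1],b[2]:b[3]],None,fx=4,fy=4,interpolation=2))
E
```

```text
time_s: 3.6
tcp_pos: [0.548, 0.0007, 0.4047]
tool_rot: [-0.365, -0.605, -0.365, 0.606]
force: [0.4, -0.2, -1.0]
grip_width: 0.006
time_s: 4.02
tcp_pos: [0.5483, -0.0555, 0.3039]
tool_rot: [0.365, 0.606, 0.364, -0.606]
force: [0.7, 0.6, 0.1]
grip_width: 0.006
time_s: 4.43
tcp_pos: [0.5484, -0.0541, 0.2766]
tool_rot: [0.365, 0.605, 0.365, -0.605]
force: [0.0, -0.0, -0.1]
grip_width: 0.004
[ 0.5483535  -0.05411397  0.27664058] [ 0.00984311 -0.0272377  -0.06320787]
side [np.float64(248.11981558701586), np.float64(179.06859416689477)] [np.float64(247.78281536544986), np.float64(184.3862445925018)]
top [np.float64(272.9964516932545), np.float64(196.31481319204033)] [np.float64(272.90380949380517), np.float64(197.73179571039773)]
```

View pics/side1.png

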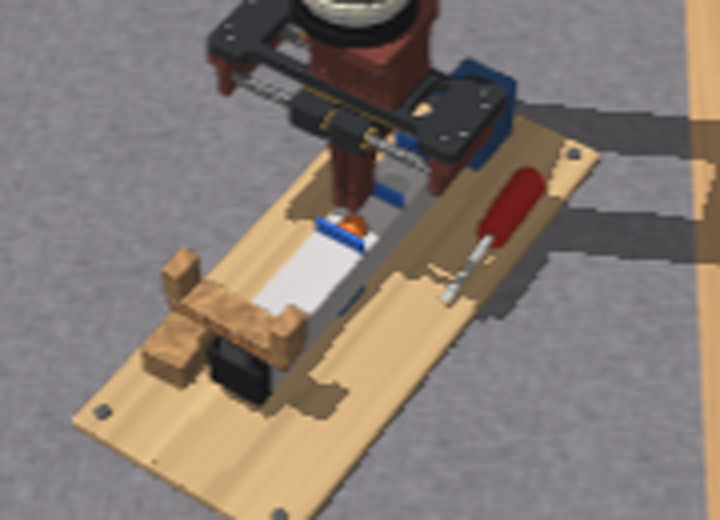

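View pics/top1.png

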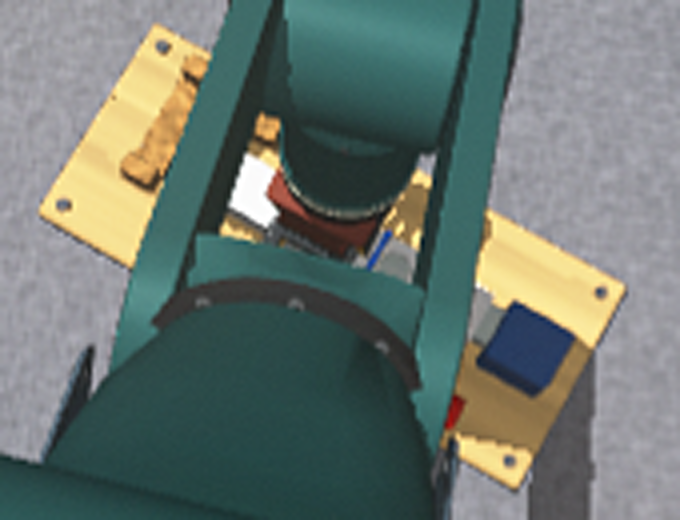

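The fingertips hang right over the orange button, at (352,205) in the zoomed side view, inward of its ledge. I'll descend in small steps and watch the force.

```bash
python3 -m crank '[[[-0.005,-0.01,-0.08,0,0],[-0.005,-0.01,-0.14,0,0],[-0.005,-0.01,-0.18,0,0],[-0.005,-0.01,-0.2,0,0],[-0.005,-0.01,-0.2,0,0]]]'
python3 -m crank '[[[0,0,-0.02,0,0],[0,0,-0.04,0,0],[0,0,-0.05,0,0],[0,0,-0.06,0,0],[0,0,-0.06,0,0]]]'
python3 -m crank '[[[0,0,-0.01,0,0],[0,0,-0.02,0,0],[0,0,-0.03,0,0],[0,0,-0.03,0,0],[0,0,-0.03,0,0]]]'
```

```text
time_s: 4.95
tcp_pos: [0.5474, -0.0553, 0.2559]
tool_rot: [-0.365, -0.605, -0.366, 0.606]
force: [0.2, -0.2, -0.6]
grip_width: 0.004
time_s: 5.37
tcp_pos: [0.5478, -0.0554, 0.2508]
tool_rot: [0.365, 0.606, 0.365, -0.605]
force: [-0.4, -0.4, 3.2]
grip_width: 0.003
time_s: 5.78
tcp_pos: [0.5478, -0.0554, 0.2477]
tool_rot: [0.365, 0.606, 0.365, -0.605]
force: [-1.3, 0.4, 5.2]
grip_width: 0.003
```

```bash
python3 -m crank '[[[0,0,-0.005,0,0],[0,0,-0.01,0,0],[0,0,-0.015,0,0],[0,0,-0.015,0,0],[0,0,-0.015,0,0]]]'
python3 -m crank '[[[0,0,-0.005,0,0],[0,0,-0.005,0,0],[0,0,-0.01,0,0],[0,0,-0.01,0,0],[0,0,-0.01,0,0]]]'
```

```text
time_s: 6.2
tcp_pos: [0.5478, -0.0554, 0.2463]
tool_rot: [0.365, 0.606, 0.365, -0.605]
force: [-2.3, 0.2, 6.4]
grip_width: 0.009
time_s: 6.62
tcp_pos: [0.5478, -0.0553, 0.2455]
tool_rot: [0.365, 0.606, 0.365, -0.605]
force: [-1.8, 0.2, 8.1]
grip_width: 0.006
```

About 8 N at tip height 63.5 mm means the button is flush and the tip is on the sleeve. Now I push outward a little.

```bash
python3 -m crank '[[[0.01,0.018,0,0,0],[0.019,0.035,0,0,0],[0.028,0.053,0,0,0],[0.037,0.071,0,0,0],[0.047,0.088,0,0,0]]]'
```

```text
time_s: 7.03
tcp_pos: [0.552, -0.0476, 0.2453]
tool_rot: [-0.366, -0.604, -0.365, 0.606]
force: [-3.5, -7.5, 5.6]
grip_width: 0.004
```

```bash
python3 -m crank '[[[0.01,0.018,0,0,0],[0.019,0.035,0,0,0],[0.028,0.053,0,0,0],[0.037,0.071,0,0,0],[0.047,0.088,0,0,0]]]'
python3 - <<'E'
from h import *
p=manip.snapshot('side');a=p['color'][:,:,::-1]
cv2.imwrite('pics/side2.png',cv2.resize(a[130:260,160:340],None,fx=4,fy=4,interpolation=2))
E
```

```text
time_s: 7.45
tcp_pos: [0.5571, -0.0384, 0.2452]
tool_rot: [-0.366, -0.605, -0.365, 0.606]
force: [-2.5, -3.7, 6.0]
grip_width: 0.006
```

View pics/side2.png

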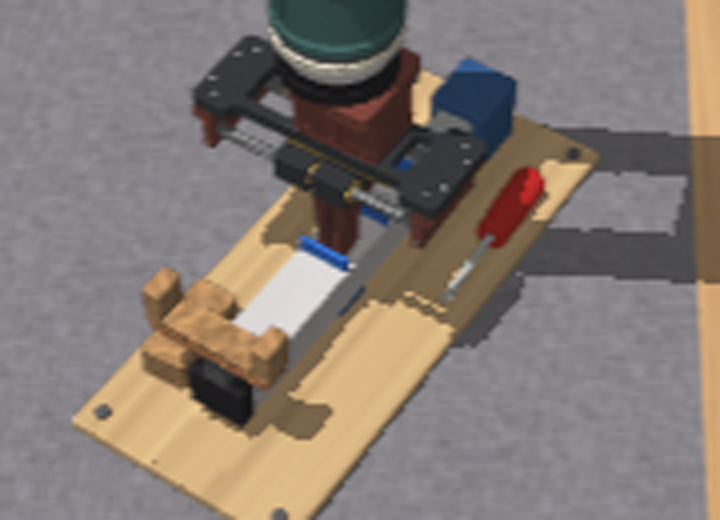

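The sleeve is moving: the fork shifted from about (180,275) to (160,295) in the zoomed view, and the button has gone under the wall. By progress minus the gap it is at about 15 mm. I'll continue.

```bash
python3 -m crank '[[[0.019,0.035,0,0,0],[0.037,0.071,0,0,0],[0.056,0.106,0,0,0],[0.075,0.141,0,0,0],[0.093,0.177,0,0,0]]]'
python3 -m crank '[[[0.009,0.018,0,0,0],[0.019,0.035,0,0,0],[0.026,0.05,0,0,0],[0.033,0.062,0,0,0],[0.037,0.071,0,0,0]]]'
python3 - <<'E'
from h import *
s=manip.sense();t=s['tcp_pos'];print(t@np.array([.467,.884,0])-.2069-.0041, s['force'])
p=manip.snapshot('side');a=p['color'][:,:,::-1]
cv2.imwrite('pics/side3.png',cv2.resize(a[130:260,160:340],None,fx=4,fy=4,interpolation=2))
hsv=cv2.cvtColor(p['color'],cv2.COLOR_RGB2HSV)
c,l,st,ce=cv2.connectedComponentsWithStats(cv2.inRange(hsv,(100,140,60),(130,255,255)))
for i in range(1,c):
  if st[i,4]>8 and 200<ce[i][0]<270 and 140<ce[i][1]<240:
    P=atz(p,ce[i],.071); print(st[i],ce[i],P,'sleeve',(P-[.5557,-.0412,.071])@[.467,.884,0])
E
```

```text
time_s: 7.92
tcp_pos: [0.5667, -0.0204, 0.245]
tool_rot: [-0.366, -0.605, -0.365, 0.606]
force: [1.4, -2.5, 0.5]
grip_width: 0.008
time_s: 8.33
tcp_pos: [0.5704, -0.0133, 0.2451]
tool_rot: [-0.366, -0.605, -0.365, 0.605]
force: [3.0, -4.5, -1.9]
grip_width: 0.008
0.04367131857252878 [ 2.95273536 -4.51550009 -1.92549073]
[253 176   5   3   9] [255.         177.33333333] [ 0.53213988 -0.08286001  0.071     ] sleeve -0.047830025275067065
[244 189   7   4  10] [247.  190.5] [ 0.54950718 -0.03476291  0.071     ] sleeve 0.002798339151173751
[228 196  13   9  42] [234.5        200.02380952] [5.78790697e-01 1.49087005e-04 7.10000000e-02] sleeve 0.047335948395391035
```

View pics/side3.png

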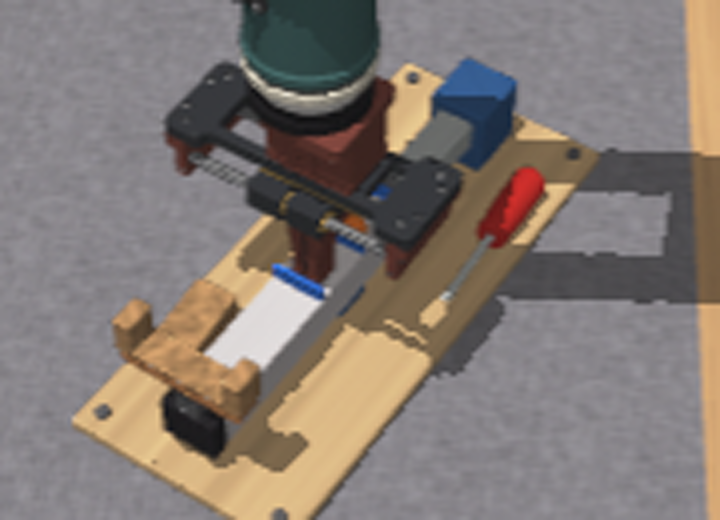

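Orange shows again at (353,222) and the ledge blob puts the sleeve near 47 mm. A small further push will show whether it is locked.

```bash
python3 -m crank '[[[0.003,0.005,0,0,0],[0.006,0.01,0,0,0],[0.008,0.014,0,0,0],[0.01,0.018,0,0,0],[0.01,0.018,0,0,0]]]'
python3 - <<'E'
from h import *
s=manip.sense();t=s['tcp_pos'];print(t@np.array([.467,.884,0])-.2069-.0041, s['force'])
p=manip.snapshot('side');a=p['color'][:,:,::-1]
cv2.imwrite('pics/side4.png',cv2.resize(a[165:215,215:275],None,fx=10,fy=10,interpolation=2))
E
```

```text
time_s: 8.8
tcp_pos: [0.5712, -0.0118, 0.2451]
tool_rot: [-0.366, -0.605, -0.365, 0.606]
force: [3.5, -4.8, -0.9]
grip_width: 0.007
0.045372756425956805 [ 3.52574375 -4.80067461 -0.91353036]
```

View pics/side4.png

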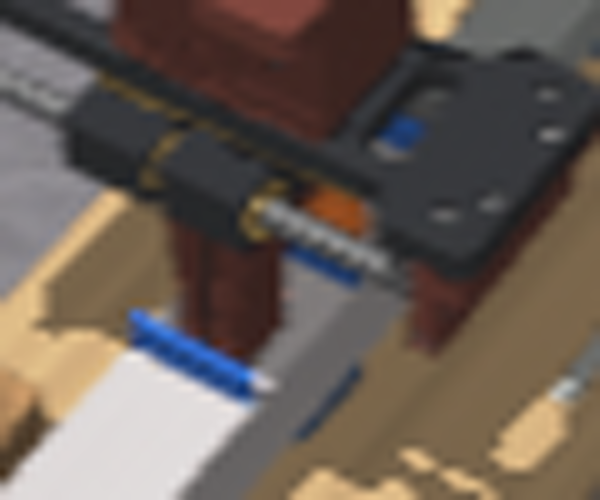

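Not locked yet: it moved 1.7 mm at about 2.6 N. I'll push another 2 mm and watch the force.

```bash
python3 -m crank '[[[0.003,0.005,0,0,0],[0.006,0.01,0,0,0],[0.008,0.014,0,0,0],[0.01,0.018,0,0,0],[0.01,0.018,0,0,0]]]'
python3 - <<'E'
from h import *
s=manip.sense();t=s['tcp_pos'];f=np.array(s['force']);print(t@np.array([.467,.884,0])-.2069-.0041, f, f@[.467,.884,0],f@[.884,-.467,0])
p=manip.snapshot('side');a=p['color'][:,:,::-1]
cv2.imwrite('pics/side5.png',cv2.resize(a[165:215,215:275],None,fx=10,fy=10,interpolation=2))
E
```

```text
time_s: 9.27
tcp_pos: [0.5717, -0.0109, 0.245]
tool_rot: [-0.366, -0.604, -0.365, 0.606]
force: [1.2, -9.9, -0.1]
grip_width: 0.004
0.04636845628097221 [ 1.18330483 -9.94773761 -0.08011934] -8.241196690391632 5.691634931953933
```

View pics/side5.png

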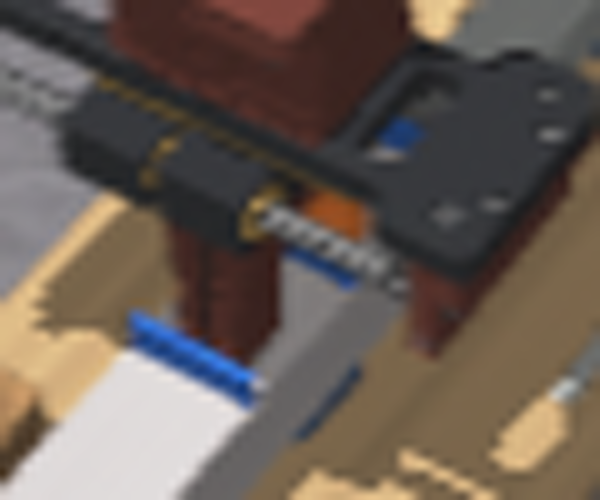

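The force jumped to 8 N and the ledge stopped, so it is locked. I'll back off a few mm off the ledge, then lift.

```bash
python3 -m crank '[[[-0.007,-0.013,0.01,0,0],[-0.014,-0.027,0.03,0,0],[-0.023,-0.044,0.06,0,0],[-0.023,-0.044,0.12,0,0],[-0.023,-0.044,0.2,0,0]]]'
python3 -m crank '[[[0,0,0.2,0,0],[0,0,0.4,0,0],[0,0,0.6,0,0],[0,0,0.8,0,0],[0,0,1,0,0]]]'
python3 -m crank '[[[0,0.2,0.1,0,0],[0,0.4,0.2,0,0],[0,0.6,0.3,0,0],[0,0.8,0.4,0,0],[0,1,0.5,0,0]]]'
python3 -m crank '[[[0,0.2,0,0,0],[0,0.4,0,0,0],[0,0.6,0,0,0],[0,0.8,0,0,0],[0,1,0,0,0]]]'
python3 -m crank '[[[0,0.2,0,0,0],[0,0.4,0,0,0],[0,0.5,0,0,0],[0,0.5,0,0,0],[0,0.5,0,0,0]]]'
python3 - <<'E'
from h import *
Z=dict(button_crown=.0725,ledge=.076,next_hole=.064,fork=.109,sanding_block=.012,nut_driver=.012,glue=0,wax_tin=0)
for n in('side','top'):
    p=manip.snapshot(n);a=p['color'][:,:,::-1]
    b=a[130:260,160:340] if n=='side' else a[140:270,190:360]
    cv2.imwrite(f'pics/{n}6.png',cv2.resize(b,None,fx=4,fy=4,interpolation=2))
    for k,z in Z.items():
        for r in manip.tip_of(p,k)[:1]: print(n,k,r['score'],r['at'],atz(p,r['at'],z).round(4))
    hsv=cv2.cvtColor(p['color'],cv2.COLOR_RGB2HSV)
    c,l,st,ce=cv2.connectedComponentsWithStats(cv2.inRange(hsv,(100,140,60),(130,255,255)))
    for i in range(1,c):
      if st[i,4]>8 and 200<ce[i][0]<310 and 140<ce[i][1]<240:
        P=atz(p,ce[i],.071); print(st[i],ce[i],P,'sleeve',(P-[.5562,-.0415,.071])@[.467,.884,0])
    m=cv2.inRange(hsv,(4,170,120),(18,255,255))[180:205,240:280]; ys,xs=np.nonzero(m); print('orange',len(xs),xs.mean()+240,ys.mean()+180)
E
```

```text
time_s: 9.73
tcp_pos: [0.569, -0.0135, 0.2652]
tool_rot: [-0.365, -0.605, -0.366, 0.606]
force: [-0.3, 0.5, 0.3]
grip_width: 0.01
time_s: 10.15
tcp_pos: [0.5694, -0.0134, 0.367]
tool_rot: [0.365, 0.606, 0.365, -0.605]
force: [-0.1, -0.2, 0.1]
grip_width: 0.005
time_s: 10.57
tcp_pos: [0.5692, 0.0874, 0.4166]
tool_rot: [0.365, 0.606, 0.365, -0.605]
force: [0.9, 1.0, 0.6]
grip_width: 0.005
time_s: 10.98
tcp_pos: [0.5692, 0.1875, 0.4161]
tool_rot: [0.365, 0.606, 0.365, -0.605]
force: [1.1, -0.5, 0.0]
grip_width: 0.006
time_s: 11.4
tcp_pos: [0.5695, 0.2363, 0.4154]
tool_rot: [-0.366, -0.605, -0.365, 0.605]
force: [0.2, 0.1, -0.3]
grip_width: 0.01
side next_hole 0.84 [246.6, 189.7] [ 0.5513 -0.0433  0.064 ]
side fork 0.72 [203.1, 222.8] [0.6416 0.1062 0.109 ]
side sanding_block 0.2 [205.9, 223.5] [0.6513 0.0385 0.012 ]
side nut_driver 0.78 [282.3, 193.5] [ 0.4549 -0.0823  0.012 ]
side glue 0.85 [235.8, 365.8] [0.5352 0.3933 0.    ]
[269 145  20  27 284] [279.51408451 155.92605634] [ 0.46980088 -0.16934448  0.071     ] sleeve -0.15336290886689913
[249 174  11   8  33] [254.12121212 177.2424
[... 174 characters left out ...]
 [ 0.5501 -0.0602  0.064 ]
top fork 0.59 [217.7, 163.5] [0.6337 0.0981 0.109 ]
top sanding_block 0.68 [250.3, 171.6] [0.6398 0.0103 0.012 ]
top nut_driver 0.78 [282.2, 235.2] [ 0.4533 -0.085   0.012 ]
top glue 0.43 [119.6, 204.8] [0.5346 0.3925 0.    ]
[250 181   7  11  17] [253.05882353 186.05882353] [0.58166094 0.00073483 0.071     ] sleeve 0.04922585067688867
[265 189   7  12  16] [267.9375 194.75  ] [ 0.55770286 -0.04100603  0.071     ] sleeve 0.0011385024824160967
[280 198   7  12  16] [283.0625 203.25  ] [ 0.534503   -0.08306968  0.071     ] sleeve -0.0468800942266242
orange 30 272.73333333333335 197.8<stdin>:14: RuntimeWarning: Mean of empty slice.
  ret = ret.dtype.type(ret / rcount)
```

View pics/side6.png

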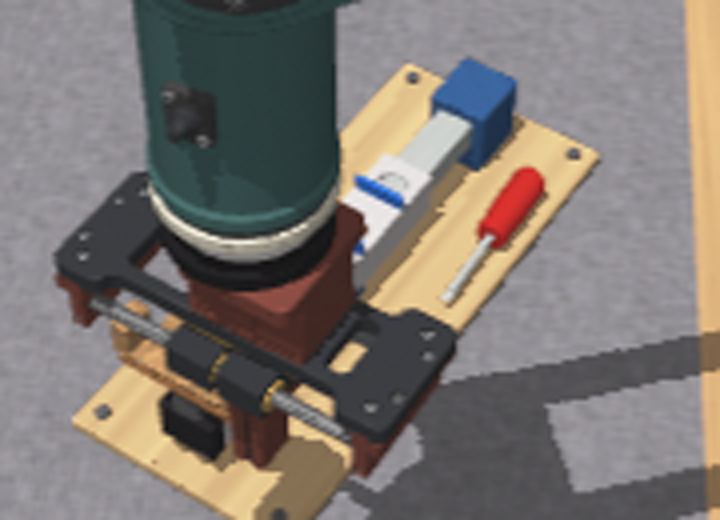

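View pics/top6.png

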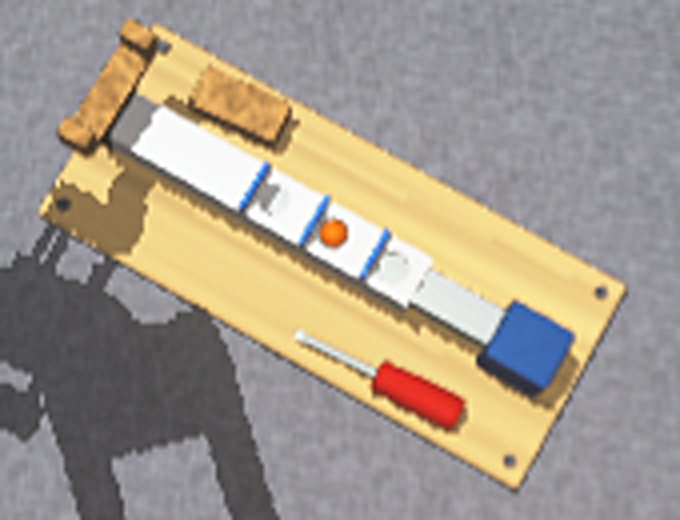

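The top view shows the full orange dome in the middle hole at (334,234), with the sleeve ledges 48–49 mm out. The block and screwdriver have not moved. The hand blocks the side view, so I'll move it clear and check the button height.

```bash
python3 -m crank '[[[-0.15,0.2,0.1,0,0],[-0.3,0.4,0.2,0,0],[-0.45,0.6,0.3,0,0],[-0.6,0.8,0.3,0,0],[-0.7,1,0.3,0,0]]]'
python3 -m crank '[[[-0.15,0.2,0,0,0],[-0.3,0.4,0,0,0],[-0.45,0.6,0,0,0],[-0.6,0.8,0,0,0],[-0.7,1,0,0,0]]]'
python3 -m crank '[[[-0.15,0.1,0,0,0],[-0.3,0.2,0,0,0],[-0.4,0.2,0,0,0],[-0.4,0.2,0,0,0],[-0.4,0.2,0,0,0]]]'
python3 - <<'E'
from h import *
ps={};u={}
for n in('side','top'):
    p=ps[n]=manip.snapshot(n);a=p['color'][:,:,::-1]
    if n=='side': cv2.imwrite('pics/side7.png',cv2.resize(a[130:260,160:340],None,fx=4,fy=4,interpolation=2))
    hsv=cv2.cvtColor(p['color'],cv2.COLOR_RGB2HSV)
    m=cv2.inRange(hsv,(4,170,120),(18,255,255))[175:208,240:282]; ys,xs=np.nonzero(m); u[n]=(xs.mean()+240,ys.mean()+175); print(n,len(xs),u[n])
    c,l,st,ce=cv2.connectedComponentsWithStats(cv2.inRange(hsv,(100,140,60),(130,255,255)))
    for i in range(1,c):
      if st[i,4]>8 and 200<ce[i][0]<310 and 140<ce[i][1]<240:
        P=atz(p,ce[i],.071); print('sleeve',(P-[.5562,-.0415,.071])@[.467,.884,0])
print(tri(ps['side'],u['side'],ps['top'],u['top']))
E
```

```text
time_s: 12.72
tcp_pos: [0.4986, 0.3372, 0.4461]
tool_rot: [0.365, 0.606, 0.365, -0.605]
force: [-0.5, -0.9, -0.5]
grip_width: 0.009
time_s: 13.13
tcp_pos: [0.4283, 0.4372, 0.4452]
tool_rot: [-0.365, -0.605, -0.365, 0.606]
force: [0.7, -1.1, 0.6]
grip_width: 0.004
time_s: 13.55
tcp_pos: [0.3896, 0.4559, 0.4452]
tool_rot: [0.366, 0.605, 0.365, -0.605]
force: [0.6, 0.2, 0.6]
grip_width: 0.011
side 23 (np.float64(249.3913043478261), np.float64(185.95652173913044))
sleeve -0.15318807667434794
sleeve -0.04678301915750955
sleeve 0.001397711501246196
sleeve 0.04926288362481657
top 31 (np.float64(272.83870967741933), np.float64(197.80645161290323))
sleeve 0.04922585067688867
sleeve 0.0011385024824160967
sleeve -0.0468800942266242
[ 0.54729585 -0.05431329  0.06822523]
```

View pics/side7.png

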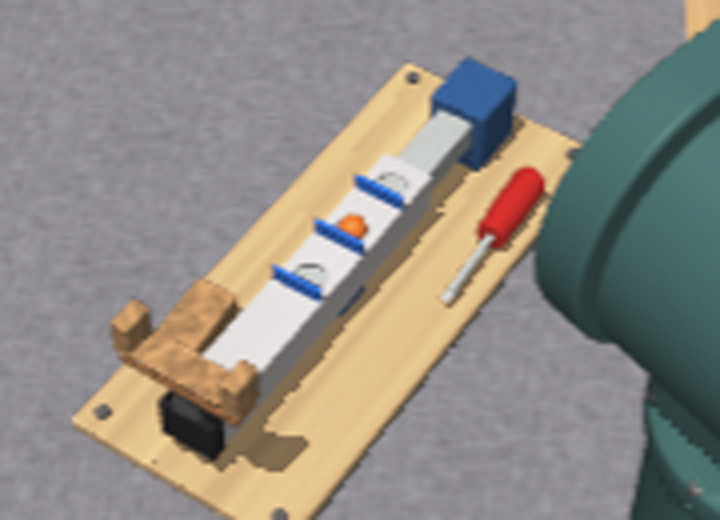

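The side view shows the button standing up in the second hole at (353,227), the same place and height as at the start. The sleeve is about 49 mm out, which is within the lock's 1 mm of play, and the hand is clear.

```bash
python3 -c "
from bench import manip
print(manip.hand_in())"
```

```text
the job is handed in; nothing more can be done
None
```

The neck rest is out by one hole, and I handed the job in at about 13.7 s of the 32 s allowed. The hand-in gives no verdict.

**What I did:** With the fingers shut and the jaws across the sleeve, I pressed the button flush (about 8 N). I then pushed the sleeve outward by the blue ledge until it locked, backed off the ledge, lifted and moved the hand well away.

**Last checks:**
- **Lock:** the push force rose from about 2.6 N to 8 N and the ledge stopped, as it should when the button pops up.
- **Sleeve:** both cameras put it about 49 mm out, which is within the 1 mm of play and inside the allowed 45.5–50.5 mm. The finger's own travel gave about 46.4 mm, but that depends on an estimated gap between finger and ledge.
- **Button:** it shows as a full dome in the middle hole, with its centre at 68 mm against 67 mm at the start.
- **Bystanders:** the block and screwdriver look unmoved in the pictures. The hand did not go near the bottle or tin; the bottle was found in place, but the tin was not found again after the move.
- **Unexplained reading:** the force sensor showed about 5 N sideways during the last part of the push. It went away once the finger was lifted.

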